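# Find the worn spring mount and fold its tag down

### The job

One of the three spring mounts on the anti-vibration base has gone soft. Gently press down each black pad with the fingertips and let it spring back, first the left, then the middle, then the right, to feel which is the softest; then push the red tag in front of that mount down flat to mark it for replacement. Leave the other two tags standing, and do not pick up or shift the bottles and the vial.

Things in the scene. Friction and masses are not known exactly. Their poses are not given: they have to be found in the camera images.
- base: Grey base plate of an anti-vibration balance table, 200 (x) by 250 mm (y), fixed, top 17 mm above the bench; origin on the bench under its centre, x to its rear (away from the robot), y to its left. Carries three look-alike spring mounts, in base mm: left (-12, +85), middle (68, 0), right (-12, -85), each with its own red tag in front (base -x). Its stone slab lies aside.
- pad_left_top (a point): Round black rubber pad on top of the left spring mount, 45 mm across; this point is the centre of its flat top face, 60 mm above the bench when at rest. It only moves straight down.
- pad_middle_top (a point): Round black rubber pad on top of the middle spring mount, 45 mm across; this point is the centre of its flat top face, 60 mm above the bench when at rest. It only moves straight down.
- pad_right_top (a point): Round black rubber pad on top of the right spring mount, 45 mm across; this point is the centre of its flat top face, 60 mm above the bench when at rest. It only moves straight down.
- pad_left (a joint): How far the left pad is pressed down, m: 0 at rest, 0.012 on its stop; springs back when let go. A sound mount gives at about 4 N and pushes back with 8 to 10 N at 7 mm; the one worn mount gives at about 1 N and pushes back with about 3 N at 7 mm. Which mount is worn differs from run to run; only pressing shows it.
- pad_middle (a joint): How far the middle pad is pressed down, m: 0 at rest, 0.012 on its stop; springs back when let go. Springs as told for the left pad.
- pad_right (a joint): How far the right pad is pressed down, m: 0 at rest, 0.012 on its stop; springs back when let go. Springs as told for the left pad.
- tag_left (a joint): Fold of the red service tag of the left mount, rad: 0 to 0.08 at the start (standing up at about 30 degrees, its free end leaning to base -x); 0.56 when folded down flat. The hinge is stiff: it stays where it is left, and about 2 to 3 N down on the free end folds it.
- tag_middle (a joint): Fold of the red service tag of the middle mount, rad: 0 to 0.08 at the start (standing up at about 30 degrees, its free end leaning to base -x); 0.56 when folded down flat. The hinge is stiff: it stays where it is left, and about 2 to 3 N down on the free end folds it.
- tag_right (a joint): Fold of the red service tag of the right mount, rad: 0 to 0.08 at the start (standing up at about 30 degrees, its free end leaning to base -x); 0.56 when folded down flat. The hinge is stiff: it stays where it is left, and about 2 to 3 N down on the free end folds it.
- tag_left_end (a point): Middle of the free end of the left tag, a red plate 44 mm from hinge to end, 24 mm wide, 3 mm thick. Its hinge runs along base y, 38 mm in front (base -x) of its pad's centre, 23.5 mm above the bench. The end is about 46 mm above the bench when up, 24 mm when flat; pressing straight down 25 to 30 mm in front of the hinge folds it fully.
- tag_middle_end (a point): Middle of the free end of the middle tag, a red plate 44 mm from hinge to end, 24 mm wide, 3 mm thick. Its hinge runs along base y, 38 mm in front (base -x) of its pad's centre, 23.5 mm above the bench. The end is about 46 mm above the bench when up, 24 mm when flat; pressing straight down 25 to 30 mm in front of the hinge folds it fully.
- tag_right_end (a point): Middle of the free end of the right tag, a red plate 44 mm from hinge to end, 24 mm wide, 3 mm thick. Its hinge runs along base y, 38 mm in front (base -x) of its pad's centre, 23.5 mm above the bench. The end is about 46 mm above the bench when up, 24 mm when flat; pressing straight down 25 to 30 mm in front of the hinge folds it fully.
- vial_1: Loose small amber vial with blue cap, 21 mm across, 47 mm tall, standing on the base plate between the left and the right tag; origin under its foot. Leave alone.
- oil: Loose small white bottle with red cap, 29 mm across, 56 mm tall, on the bench to the left of the base; origin under its foot. Leave alone.
- dropper: Loose brown dropper bottle with black cap, 34 mm across, 67 mm tall, on the bench to the right of the base; origin under its foot. Leave alone.

How it is judged:
On the way, in this order (a step that is already met when the one before it is completed fails the run):
1. the left pad is pressed down at least 4 mm by the fingers, with all three tags still up (value of joint pad_left above 0.004 m and contact force between pad_left and the fingers above 0.5 N and value of joint each of tag_left, tag_middle, tag_right below 0.2 rad), for 0.1 s.
2. the middle pad is pressed down at least 4 mm by the fingers, with all three tags still up (value of joint pad_middle above 0.004 m and contact force between pad_middle and the fingers above 0.5 N and value of joint each of tag_left, tag_middle, tag_right below 0.2 rad), for 0.1 s.
3. the right pad is pressed down at least 4 mm by the fingers, with all three tags still up (value of joint pad_right above 0.004 m and contact force between pad_right and the fingers above 0.5 N and value of joint each of tag_left, tag_middle, tag_right below 0.2 rad), for 0.1 s.
At the end, for the whole second after the job is handed in: The tag of the softest mount (the one whose spring holds its pad up with less than 3.0 N) is folded down flat (at least 0.46 of 0.56 rad), the other two tags stand (less than 0.2 rad), and all pads have sprung back (less than 2 mm down) (((contact force between pad_left and anything else below 3 N and value of joint tag_left above 0.46 rad and value of joint each of tag_middle, tag_right below 0.2 rad) or (contact force between pad_middle and anything else below 3 N and value of joint tag_middle above 0.46 rad and value of joint each of tag_left, tag_right below 0.2 rad) or (contact force between pad_right and anything else below 3 N and value of joint tag_right above 0.46 rad and value of joint each of tag_left, tag_middle below 0.2 rad)) and value of joint each of pad_left, pad_middle, pad_right below 0.002 m); the robot touches nothing.
It fails at once if a pad is pressed with more than 30 N (contact force between any of pad_left, pad_middle, pad_right and the fingers above 30 N).
It fails at once if the vial is shifted or lifted by more than 25 mm (distance of vial_1 from where it was at the start of the episode above 0.025 m).
It fails at once if the white bottle is shifted or lifted by more than 25 mm (distance of oil from where it was at the start of the episode above 0.025 m).
It fails at once if the dropper bottle is shifted or lifted by more than 25 mm (distance of dropper from where it was at the start of the episode above 0.025 m).
It also fails if it takes over 45 s, if anything falls off the work surface, if the arm or the gripper's body presses on something with over 40 N, if the wrist force passes 120 N, or if a joint passes its speed limit or range.

### The arm

A 6-joint arm with a two-finger parallel gripper is mounted at the origin on a cart in front of the work surface, level with it; the furniture and walls round the work are solid. World frame = base frame: x ahead of the robot, y to its left, z up, the work surface at z = 0. Lengths are in m, angles in rad, forces in N, time in s.
With the tool pointing down it reaches from about 0.325 to 0.775 m from the base axis. Payload 9.3 kg.
Tool frame: the origin (TCP) lies on the centre line of the jaws, within the pads' length; the fingertips stand 22 mm ahead of it and the grasp point (between the pads) lies 3 mm ahead of it; z points along the fingers, y is the line along which they close (so a half turn about z gives the same grasp; the last joint's range is limited). The gripper opens to 85 mm and grips with 20 to 120 N. Pads are 22 mm wide; open, the fingers measure 114 mm over their backs; the gripper's body (76 mm by 85 mm) begins 54 mm behind the grasp point. The pads swing forward as they close: fully open they stand 13 mm farther back than shut.
Start: joints at [0.961, 0.259, 0.021, 1.334, 0, 1.418], TCP at [0.243, 0.494, 0.253] pointing down, gripper open.
Joint ranges: [-3.04, 3.04], [-0.91, 1.82], [-1.04, 1.36], [-1.92, 1.95], [-1.52, 1.45], [-3.14, 3.14]. Speed limits (rad/s): [2.22, 2.22, 2.79, 3.14, 3.14, 3.14].

### API

Orientations are given as a rotation vector (axis times angle).
In Python, from workcell import get_obs, get_image, job_done gives the robot as it stands.
- The arm moves only by the tool send_rows, never from a script. Its argument "rows" is a list of rows, each a list of 2 entries, a list of its own where there are three numbers: the shift along the tool's x, y, z in m, then the turn, a rotation vector about the tool's x, y, z in rad. A call has 1 to 20 rows; each row shifts and turns the commanded pose from where the row before left it, along the tool's axes as they then stand; what a row does not reach is not made up. A row lasts 1/12 s, in which the tool goes at most 41.7 mm and 7.16 degrees, less where a joint would pass 70% of its speed; a pose out of reach is approached as far as the arm can. A call is refused whole if a number of a shift passes 0.0417 or a number of a turn 0.125, either way. A call with a gripper value outside its range is refused whole. "hand" is the closure, from 0 (fully open) to 1 (shut), set as the call begins (left out, the last holds). The fingers move at their own pace and stop on an object; the grip force is fixed at half the most. Time passes only in rows, so rows that do not move let the fingers close. It gives the time, the measured TCP pose, the force, the opening and the grip force at its end, in the units of the state.
- get_obs(): the state, without advancing time (a new reading comes with each control period).
- get_image(name): name is "side" or "top"; returns a dict with "color" (384x512x3 uint8, red, green, blue), "z_map" (384x512 float32, m along the optical axis (not along the pixel's ray), 0 where there is no reading), "mtx" (3x3 intrinsics, pixels), "R" (3x3) and "t" (3): a world point X has camera coordinates R X + t. Camera axes: x right, y down, z forward; pixel columns grow to the right and rows downward; lengths in m; the calibration is good to about 2 mm. A picture is of the moment at which its call begins.
- job_done(): hands the job in; it is judged then, once.
The state is a dict: "time_s": time; "joints": joint angles; "joint_velocities": joint speeds; "joint_torque": joint torques, N m; "position": TCP position; "tcp_rot": TCP orientation; "ft_force": force on the tool from outside, world axes, zero at the start; "wrist_torque": the same for the moment, N m; "grip_width": opening from 0.0 (shut) to 1.0 (fully open); "grasp_force": force on a finger pad.
Only numpy, scipy, OpenCV 4.12 (cv2) and the standard library are available. Lean on these libraries where they do the work, as an engineer would, in place of code of your own. Each camera call takes 0.05 s, during which the arm holds its last target. There are 200 camera calls.

## Working session

There is one attempt and no reset: what is moved stays moved. The work goes in short steps, Python scripts to look and compute and a tool call to move; the robot and the scene stay as the last step left them, time stands still between calls to the robot, and variables do not carry over. Pictures are saved under pics/ and viewed, at most 10 in all, crops included, and the job is handed in when it is done.

Besides the shell and the picture viewer there is one more tool, called after "Request:" by a JSON object that holds its "method" and its "body", one argument or row to a line. send_rows: Moves the arm, as the interface text tells. Its arguments: {"type":"object","properties":{"rows":{"type":"array"},"hand":{"type":"number"}},"required":["rows"]}

```bash
mkdir -p pics; cat > h.py <<'E'
import numpy as np, cv2
from workcell import get_obs, get_image, job_done
def save(im,n): cv2.imwrite('pics/'+n,im['color'][:,:,::-1])
def cast(im,u,v,z):
    K,R,t=im['mtx'],im['R'],np.array(im['t']).ravel()
    d=R.T@np.linalg.solve(K,[u,v,1]); c=-R.T@t
    return c+d*(z-c[2])/d[2]
E
python3 - <<'E'
from h import *
o=get_obs(); print({k:np.round(v,3) for k,v in o.items()})
a=get_image('top'); b=get_image('side'); save(a,'top1.png')
cv2.imwrite('pics/side1.png',b['color'][:,:,::-1])
np.savez('top1.npz',**a); np.savez('side1.npz',**b)
E
```

```text
{'time_s': np.float64(0.0), 'joints': array([0.961, 0.259, 0.021, 1.334, 0.   , 1.418]), 'joint_velocities': array([ 0.   , -0.001,  0.001, -0.   ,  0.001,  0.001]), 'joint_torque': array([-1.0000e-03, -5.5564e+01,  3.4453e+01,  1.4000e-02, -0.0000e+00,
        0.0000e+00]), 'position': array([0.242, 0.493, 0.253]), 'tcp_rot': array([-7.110e-01, -3.059e+00,  2.000e-03]), 'ft_force': array([ 0.141, -0.122,  0.224]), 'wrist_torque': array([-0.026, -0.014,  0.038]), 'grasp_force': np.float64(0.0), 'grip_width': np.float64(0.997)}
```

View pics/top1.png

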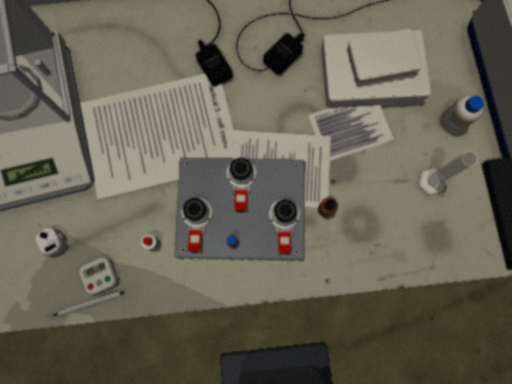

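View pics/side1.png

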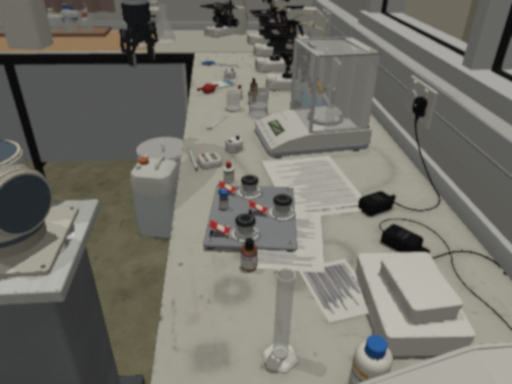

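The top view shows black pads at about (196,209), (242,169) and (286,210). The red tags are just below them at (195,239), (241,200) and (285,242), and the vial's blue cap is at (233,241). Next I'll fit the base pose.

```bash
python3 - <<'E'
from h import *
im=dict(np.load('top1.npz')); c=im['color'].astype(int); g=c.max(2)
hsv=cv2.cvtColor(im['color'],cv2.COLOR_RGB2HSV)
W=[]
for u,v in [(196,209),(242,169),(286,210)]:
    m=np.zeros(g.shape,np.uint8); m[v-16:v+17,u-16:u+17]=(g<65)[v-16:v+17,u-16:u+17]
    k,_=cv2.findContours(m,0,2); k=max(k,key=cv2.contourArea); (x,y),r=cv2.minEnclosingCircle(k)
    p=cast(im,x,y,.058); e=cast(im,x+r,y,.058); W.append(p[:2]); print('pad',x,y,r,p.round(4),'r',np.linalg.norm(e-p).round(4))
B=np.array([[-12,85],[68,0],[-12,-85]])/1e3; W=np.array(W)
bc=B-B.mean(0); wc=W-W.mean(0); U,S,Vt=np.linalg.svd(bc.T@wc); R=(U@Vt).T; t=W.mean(0)-R@B.mean(0)
print('base',t,'yaw',np.degrees(np.arctan2(R[1,0],R[0,0])),'res mm',((B@R.T+t-W)*1e3).round(1).tolist())
print('pads',(B@R.T+t).round(4).tolist()); 
for d in(38,65): print('tag-%d'%d,((B-[d/1e3,0])@R.T+t).round(4).tolist())
m=((hsv[...,1]>150)&((hsv[...,0]<8)|(hsv[...,0]>172))).astype(np.uint8)
n,_,s,q=cv2.connectedComponentsWithStats(m)
for i in range(1,n):
    if s[i,4]>25: print('red',q[i].round(1),s[i],cast(im,*q[i],.038).round(4))
print('vial',cast(im,233,241,.064),'drop',cast(im,328,207,.067))
from scipy.spatial.transform import Rotation as Q
print(Q.from_rotvec(get_obs()['tcp_rot']).as_matrix().round(3))
E
```

```text
pad 194.95303344726562 208.649169921875 12.504398345947266 [0.5255 0.1346 0.058 ] r 0.0233
pad 240.91175842285156 168.0294189453125 12.151469230651855 [0.5937 0.0413 0.058 ] r 0.0231
pad 285.99224853515625 210.4349822998047 12.47461986541748 [ 0.5036 -0.0338  0.058 ] r 0.0232
base [0.52640464 0.04924629] yaw -7.1969773263376435 res mm [[-0.3, 0.4], [0.1, -0.6], [0.2, 0.2]]
pads [[0.5251, 0.1351], [0.5939, 0.0407], [0.5039, -0.0336]]
tag-38 [[0.4874, 0.1398], [0.5562, 0.0455], [0.4661, -0.0288]]
tag-65 [[0.4607, 0.1432], [0.5294, 0.0489], [0.4394, -0.0254]]
red [240.3 200.9] [234 190  13  21 177] [0.5344 0.0492 0.038 ]
red [194.5 241.2] [188 230  14  22 190] [0.4673 0.1428 0.038 ]
red [284.3 242.6] [278 232  13  21 174] [ 0.4464 -0.0247  0.038 ]
red [147.  240.6] [144 238   7   7  39] [0.4782 0.2316 0.038 ]
vial [0.45719023 0.06992379 0.064     ] drop [ 0.50021501 -0.11093706  0.067     ]
[[-0.897  0.441 -0.001]
 [ 0.441  0.897 -0.001]
 [ 0.    -0.001 -1.   ]]
```

Request:
{"method": "send_rows", "body": {
  "hand": 1,
  "rows": [
    [[0,0,0],[0,0,-0.1142]],
    [[0,0,0],[0,0,-0.1142]],
    [[0,0,0],[0,0,-0.1142]],
    [[0,0,0],[0,0,-0.1142]],
    [[-0.0236,-0.0298,0.01],[0,0,0]],
    [[-0.0236,-0.0298,0.01],[0,0,0]],
    [[-0.0236,-0.0298,0.01],[0,0,0]],
    [[-0.0236,-0.0298,0.01],[0,0,0]],
    [[-0.0236,-0.0298,0.01],[0,0,0]],
    [[-0.0236,-0.0298,0.01],[0,0,0]],
    [[-0.0236,-0.0298,0.01],[0,0,0]],
    [[-0.0236,-0.0298,0.01],[0,0,0]],
    [[-0.0236,-0.0298,0.01],[0,0,0]],
    [[-0.0236,-0.0298,0.01],[0,0,0]],
    [[-0.0236,-0.0298,0.01],[0,0,0]],
    [[-0.0236,-0.0298,0.01],[0,0,0]],
    [[0,0,0],[0,0,0]],
    [[0,0,0],[0,0,0]],
    [[0,0,0],[0,0,0]]
  ]
}}

```text
time_s: 1.68
position: [0.5254, 0.136, 0.133]
tcp_rot: [-0.001, -3.14, -0.0]
ft_force: [0.1, 1.2, 0.0]
grip_width: 0.0
grasp_force: 0.0
```

Request:
{"method": "send_rows", "body": {
  "rows": [
    [[0,-0.001,0.02],[0,0,0]],
    [[0,0,0.02],[0,0,0]],
    [[0,0,0.005],[0,0,0]],
    [[0,0,0.002],[0,0,0]],
    [[0,0,0.002],[0,0,0]],
    [[0,0,0.002],[0,0,0]],
    [[0,0,0.002],[0,0,0]],
    [[0,0,0.002],[0,0,0]],
    [[0,0,0.002],[0,0,0]],
    [[0,0,0.001],[0,0,0]],
    [[0,0,0],[0,0,0]],
    [[0,0,0],[0,0,0]],
    [[0,0,0],[0,0,0]],
    [[0,0,0],[0,0,0]]
  ]
}}

```text
time_s: 2.85
position: [0.5262, 0.1354, 0.0763]
tcp_rot: [-0.0, 3.14, 0.002]
ft_force: [-2.9, 2.7, 8.0]
grip_width: 0.0
grasp_force: 3.7
```

Request:
{"method": "send_rows", "body": {
  "rows": [
    [[0,0,0.001],[0,0,0]],
    [[0,0,0],[0,0,0]],
    [[0,0,0],[0,0,0]]
  ]
}}

```text
time_s: 3.1
position: [0.5262, 0.1354, 0.0753]
tcp_rot: [-0.0, 3.14, 0.002]
ft_force: [-1.6, 3.0, 8.0]
grip_width: -0.001
grasp_force: 4.1
```

Request:
{"method": "send_rows", "body": {
  "rows": [
    [[0,0,-0.01],[0,0,0]],
    [[0,0,-0.025],[0,0,0]],
    [[-0.017,-0.0237,0],[0,0,0]],
    [[-0.017,-0.0237,0],[0,0,0]],
    [[-0.017,-0.0237,0],[0,0,0]],
    [[-0.017,-0.0237,0],[0,0,0]],
    [[0,0,0],[0,0,0]],
    [[0,0,0.02],[0,0,0]],
    [[0,0,0.003],[0,0,0]],
    [[0,0,0.002],[0,0,0]],
    [[0,0,0.002],[0,0,0]],
    [[0,0,0.002],[0,0,0]],
    [[0,0,0.002],[0,0,0]],
    [[0,0,0.002],[0,0,0]],
    [[0,0,0.002],[0,0,0]],
    [[0,0,0],[0,0,0]],
    [[0,0,0],[0,0,0]],
    [[0,0,0],[0,0,0]],
    [[0,0,0],[0,0,0]]
  ]
}}

```text
time_s: 4.68
position: [0.5939, 0.0403, 0.0745]
tcp_rot: [-0.0, 3.141, 0.0]
ft_force: [-0.3, 1.5, 2.3]
grip_width: 0.002
grasp_force: 1.4
```

Request:
{"method": "send_rows", "body": {
  "rows": [
    [[0,0,-0.01],[0,0,0]],
    [[0,0,-0.025],[0,0,0]],
    [[0.0225,-0.0185,0],[0,0,0]],
    [[0.0225,-0.0185,0],[0,0,0]],
    [[0.0225,-0.0185,0],[0,0,0]],
    [[0.0225,-0.0185,0],[0,0,0]],
    [[0,0,0],[0,0,0]],
    [[0,0,0.02],[0,0,0]],
    [[0,0,0.003],[0,0,0]],
    [[0,0,0.002],[0,0,0]],
    [[0,0,0.002],[0,0,0]],
    [[0,0,0.002],[0,0,0]],
    [[0,0,0.002],[0,0,0]],
    [[0,0,0.002],[0,0,0]],
    [[0,0,0.002],[0,0,0]],
    [[0,0,0],[0,0,0]],
    [[0,0,0],[0,0,0]],
    [[0,0,0],[0,0,0]],
    [[0,0,0],[0,0,0]]
  ]
}}

```text
time_s: 6.27
position: [0.5042, -0.0337, 0.0753]
tcp_rot: [-0.001, 3.141, -0.001]
ft_force: [-3.3, -0.1, 9.1]
grip_width: 0.003
grasp_force: 4.6
```

Request:
{"method": "send_rows", "body": {
  "rows": [
    [[0,0,-0.01],[0,0,0]],
    [[0,0,-0.035],[0,0,0]],
    [[-0.0081,0.0276,0],[0,0,0]],
    [[-0.0081,0.0276,0],[0,0,0]],
    [[-0.0081,0.0276,0],[0,0,0]],
    [[0,0,0],[0,0,0]],
    [[0,0,0.02],[0,0,0]],
    [[0,0,0.02],[0,0,0]],
    [[0,0,0.01],[0,0,0]],
    [[0,0,0.003],[0,0,0]],
    [[0,0,0.003],[0,0,0]],
    [[0,0,0.003],[0,0,0]],
    [[0,0,0.003],[0,0,0]],
    [[0,0,0.003],[0,0,0]],
    [[0,0,0.003],[0,0,0]],
    [[0,0,0.003],[0,0,0]],
    [[0,0,0],[0,0,0]],
    [[0,0,0],[0,0,0]],
    [[0,0,0],[0,0,0]]
  ]
}}

```text
time_s: 7.85
position: [0.5281, 0.049, 0.0483]
tcp_rot: [0.0, -3.142, 0.0]
ft_force: [0.4, 0.2, 0.5]
grip_width: 0.001
grasp_force: 0.0
```

Request:
{"method": "send_rows", "body": {
  "rows": [
    [[0,0,0.001],[0,0,0]],
    [[0,0,0.001],[0,0,0]],
    [[0,0,0],[0,0,0]],
    [[0,0,0],[0,0,0]]
  ]
}}

```text
time_s: 8.18
position: [0.5282, 0.049, 0.0469]
tcp_rot: [-0.0, 3.141, -0.0]
ft_force: [-1.9, -0.5, 6.5]
grip_width: -0.002
grasp_force: 3.8
```

Request:
{"method": "send_rows", "body": {
  "rows": [
    [[0,0,0.0005],[0,0,0]],
    [[0,0,0],[0,0,0]],
    [[0,0,-0.02],[0,0,0]],
    [[0,0,-0.04],[0,0,0]],
    [[0,0,-0.04],[0,0,0]],
    [[0,0.035,-0.02],[0,0,0]],
    [[0,0.04,0],[0,0,0]],
    [[0,0.04,0],[0,0,0]],
    [[0,0.04,0],[0,0,0]],
    [[0,0.04,0],[0,0,0]],
    [[0,0.04,0],[0,0,0]],
    [[0,0,0],[0,0,0]],
    [[0,0,0],[0,0,0]],
    [[0,0,0],[0,0,0]]
  ]
}}

```text
time_s: 9.35
position: [0.5278, 0.2841, 0.1654]
tcp_rot: [0.002, -3.141, 0.001]
ft_force: [0.3, -0.5, 0.9]
grip_width: 0.0
grasp_force: 0.0
```

```bash
python3 - <<'E'
from h import *
a=get_image('top'); b=get_image('side')
A=cv2.resize(a['color'][140:280,150:350],None,fx=2,fy=2); S=cv2.resize(b['color'][150:290,190:330],None,fx=2,fy=2)
cv2.imwrite('pics/end.png',np.hstack([A,S])[:,:,::-1])
E
```

```text
(no output)
```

View pics/end.png

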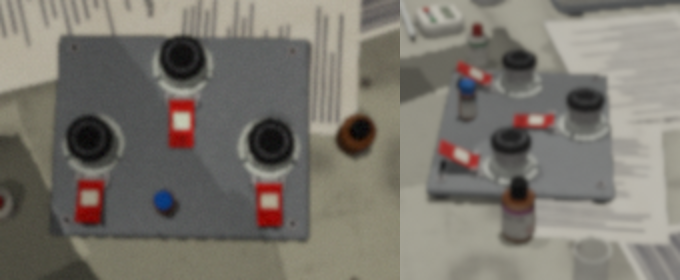

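The pictures show the middle tag flat, at about (535,121) in the side crop. The left and right tags stand tilted, all the pads are up, and the vial and the dropper are in place. The oil bottle is only partly in the crop. I'm handing the job in.

```bash
python3 -c "
from workcell import job_done; print(job_done())"
```

```text
the job is handed in; nothing more can be done
None
```

I pressed the pads left, middle, right and read 8.0, 2.3 and 9.1 N, so the middle mount is the soft one; its tag is folded flat, the other two tags stand, and the job is handed in (no verdict was returned).

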